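Dock a vial tray and press its label holder home behind the lip

TASK

Slide the loaded vial tray under the guide rails of the tray bay, ledge end towards the front, until it is fully home against the back stop, with all its vials still standing in it. Then pick up its label holder and push its blade down into the groove behind the bay's front lip, label facing outward to the front, pressing the sprung contact bar down until the holder is fully home on the lip. The reader works only while the contacts are pressed, so do not let go: finish while still holding the label holder pressed home, and leave the other things on the bench where they are.

Things in the scene. Friction and masses are not known exactly. Their poses are not given: they have to be found in the camera images.
- bay: Tray bay: fixed grey base on the worktop, 181 x 140 mm, white housing 60 mm high at its back. Origin at the worktop under the middle of the groove along its front edge; x points to its back (the way the tray slides in), y left along the groove, z up. Deck: from x = 4.5 mm backward, 24 mm high. Back stop at x = 127.5. The tray enters over lip and groove; short of home it covers the groove.
- groove (a point): Middle of the groove's mouth, 22 mm above the worktop, axes as the bay. The groove is open upward, 9 mm wide (x from -4.5 to 4.5 mm), between end blocks at y = -48 and 48. In front of it stands the lip, 4 mm thick (x from -8.5 to -4.5), top 22 mm high; behind it the deck edge, 24 mm high. The contact bar lies in it.
- bay_mouth (a point): Where the guide rails begin, on the deck (bay x = 32, z = 24 mm). The two straight rails run back from here to x = 128, 105 mm apart inside, tops 37 mm high, which overhang the deck from y = 46 mm outward each side with 9 mm free height under them. Side walls flare out in front of them from x = 10 to 33, 6 mm wider each side at the front, with no overhang: a tray nose can be set down there.
- bay_home (a point): On the deck: where the tray's origin is when it is fully home, rear edge against the back stop (bay x = 66.5, z = 24 mm). The tray's front edge is then at bay x = 5.5, just behind the groove.
- contact_bar (a joint): Sprung contact bar in the groove, 84 mm long. Value: how far it is pressed down (m). 0: up, its top 13 mm above the worktop; the holder pressed fully home gives about 0.007 (its own hard end 0.0075). It pushes back with about 3 N at 0, rising to about 8 N at 0.007, and lifts the holder again when that is let go.
- tray: Grey vial tray, loose, 122 mm (x) x 100 mm (y), 0.25 to 0.4 kg with its vials. Origin under its middle. Base plate 5 mm thick; all above it is 84 mm wide, so a flange 8 mm wide stands out on each long side and runs under the rails with 2.5 mm to spare each side. Front end (-x): solid ledge 14 mm deep, 22 high. Vial pockets (24 high) behind the ledge and at the rear end, the grip between.
- tray_grip (a point): On the tray's upright grip: 42 mm above the tray's underside, 6 mm behind its middle. The grip is a plate 12 mm thick (y), 30 mm long (x), its top 60 mm above the underside; grasp it across its thickness. The space round it is 50 mm long (x) and free above 11 mm; vials before and behind it stand up to 49 mm.
- tray_front (a point): Middle of the tray's front lower edge (tray x = -61 mm, z = 0); axes as the tray.
- holder: White label holder, loose, upright: a panel on an upside-down U that straddles the lip. Origin under the middle of its blade; x from label side to blade side, y along it, z up. Mm: blade x -2.5 to 2.5, 76 wide; front leg x -14.5 to -11.5; both hang 16 below the bridge (z 16 to 21). Fully home: blade in the groove, leg before the lip, bridge on the lip, origin 6 above the worktop. 50 to 85 g.
- holder_grip (a point): On the holder's panel, middle of its thickness and width: holder x = -8.5 mm, 50 mm above its underside. The panel: x from -12.5 to -4.5 mm (8 mm thick), 64 wide, z from 21 to 66, bar-code card on its -x face. Grasp across the thickness (or across the width).
- tray_vial0: Brown glass vial standing loose in a pocket of the tray, 22 mm across, 44 mm high; origin under its middle, 5 mm above the tray's underside.
- tray_vial1: Brown glass vial standing loose in a pocket of the tray, 22 mm across, 44 mm high; origin under its middle, 5 mm above the tray's underside.
- tray_vial2: Brown glass vial standing loose in a pocket of the tray, 22 mm across, 44 mm high; origin under its middle, 5 mm above the tray's underside.
- tray_vial3: Brown glass vial standing loose in a pocket of the tray, 22 mm across, 44 mm high; origin under its middle, 5 mm above the tray's underside.
- tray_vial4: Brown glass vial standing loose in a pocket of the tray, 22 mm across, 44 mm high; origin under its middle, 5 mm above the tray's underside.
- wash: Bystander, to be left alone: tall white wash bottle with a cap, 68 mm across and 165 mm high; origin at its underside.
- small_bottle: Bystander, to be left alone: small white bottle, 32 mm across and 60 mm high; origin at its underside.
- white_bottle: Bystander, to be left alone: white bottle with a screw cap, 38 mm across and 75 mm high; origin at its underside.
- tips: Bystander, to be left alone: pipette tip box with a clear lid, 87 x 118 x 79 mm; origin at its underside.
There are look-alikes about, which are no part of the job. What is shaped like the holder but turquoise is not meant.

How it is judged:
On the way, in this order (a step that is already met when the one before it is completed fails the run):
1. the loaded tray is fully home in the bay (x of tray_front in the frame of bay between 0.0025 and 0.0085 m and y of tray in the frame of bay between -0.006 and 0.006 m and z of tray in the frame of bay between 0.02 and 0.029 m and angle between the x axis of tray and the x axis of bay, either way round below 0.08 rad and distance between each of tray_vial0, tray_vial1, tray_vial2, tray_vial3, tray_vial4 and tray below 0.075 m and angle between each of tray_vial0, tray_vial1, tray_vial2, tray_vial3, tray_vial4's own z axis and vertical below 0.25 rad), for 0.2 s.
2. the label holder is pressed home behind the lip (x of holder in the frame of bay between -0.0045 and 0.0045 m and y of holder in the frame of bay between -0.013 and 0.013 m and z of holder in the frame of bay below 0.009 m and x of holder_grip in the frame of bay below -0.002 m and angle between the y axis of holder and the y axis of bay, either way round below 0.08 rad and angle between the z axis of holder and the z axis of bay, either way round below 0.15 rad and value of joint contact_bar above 0.0045 m and contact force between the fingers and holder above 1 N), for 0.2 s.
At the end, for the whole second after the job is handed in: Tray within 3 mm of home against the back stop, flat under the rails, ledge in front, its five vials standing; label holder held by the fingers, upright, blade behind the lip and label in front, its origin under 9 mm above the worktop, contact bar pressed down by over 4.5 mm of 7 mm (all of step 1 and all of step 2); the arm keeps its last pose, push and grip.
It fails at once if a bystander is disturbed (moved by more than 30 mm) (distance of any of wash, small_bottle, white_bottle, tips from where it was at the start of the episode above 0.03 m).
It fails at once if a vial is tipped (angle between any of tray_vial0, tray_vial1, tray_vial2, tray_vial3, tray_vial4's own z axis and vertical above 0.6 rad).
It also fails if it takes over 61 s, if anything falls off the work surface, if the arm or the gripper's body presses on something with over 40 N, if the wrist force passes 120 N, or if a joint passes its speed limit or range.

ROBOT

A 6-joint arm with a two-finger parallel gripper is mounted at the origin on a cart in front of the work surface, level with it; the furniture and walls round the work are solid. World frame = base frame: x ahead of the robot, y to its left, z up, the work surface at z = 0. Lengths are in m, angles in rad, forces in N, time in s.
With the tool pointing down it reaches from about 0.35 to 0.975 m from the base axis. Payload 4.9 kg.
Tool frame: the origin (TCP) lies midway between the tips of the shut fingers; the grasp point (between the pads) lies 19 mm behind it; z points along the fingers, y is the direction in which the jaws open and shut (so a half turn about z gives the same grasp; the last joint's range is limited). The gripper opens to 85 mm and grips with 20 to 120 N. Pads are 22 mm wide; open, the fingers measure 114 mm over their backs; the gripper's body (76 mm by 85 mm) begins 54 mm behind the grasp point. The pads swing forward as they close: fully open they stand 13 mm farther back than shut.
Start: joints at [1.118, 0.053, 1.613, -0, 1.476, -0.119], TCP at [0.205, 0.59, 0.231] pointing down, gripper open.
Joint ranges: [-3.01, 3.01], [-1.01, 2.22], [0.06, 2.58], [-1.02, 4.17], [0.09, 2.62], [-3.14, 3.14]. Speed limits (rad/s): [2.57, 2.57, 3.14, 3.14, 3.14, 3.14].

INTERFACE

Orientations are given as a rotation vector (axis times angle).
In Python, from station import ctrl gives the robot as it stands.
- The arm moves only by the tool play_rows, never from a script. Its argument "motion" is a list that holds one entry, the list of rows, each a list of 7 numbers: the closure, from -1 (fully open) to 1 (shut), then the shift along the tool's x, y, z in cm, then the turn, a rotation vector about the tool's x, y, z in degrees. A call has 1 to 20 rows; each row is the pose to reach, as a shift and turn from the pose measured when the call began, along the tool's axes at that moment; what a row does not reach only later rows make up. A row lasts 1/8 s, in which the tool goes at most 62.5 mm and 10.7 degrees, less where a joint would pass 70% of its speed; a pose out of reach is approached as far as the arm can. A call with a gripper value outside its range is refused whole. The fingers move at their own pace and stop on an object; "newtons" is the grip in N (left out, the last holds). Time passes only in rows, so rows that repeat a pose let the fingers close. It gives the time, the measured TCP pose, the force and the opening at its end, in the units of the state.
- ctrl.get_obs(): the state, without advancing time (a new reading comes with each control period).
- ctrl.get_image(name): name is "side" or "top"; returns a dict with "color" (384x512x3 uint8, red, green, blue), "mtx" (3x3 intrinsics, pixels), "T" (4x4, takes a point from camera to world coordinates). Camera axes: x right, y up, looking along -z (the intrinsics and any distortion apply to the point x, -y, -z); pixel columns grow to the right and rows downward; lengths in m; the calibration is good to about 2 mm. A picture is of the moment at which its call begins. There is no depth.
- ctrl.finish_job(): hands the job in, once; it reports no verdict.
The state is a dict: "t": time; "q": joint angles; "dq": joint speeds; "effort": joint torques, N m; "tool_pos": TCP position; "tool_rot": TCP orientation; "contact_force": force on the tool from outside, world axes, zero at the start; "wrist_torque": the same for the moment, N m; "opening": finger opening in m.
Only numpy, scipy, OpenCV 4.12 (cv2) and the standard library are available. Lean on these libraries where they do the work, as an engineer would, in place of code of your own. Each camera call takes 0.05 s, during which the arm holds its last target.

## Working session

There is one attempt and no reset: what is moved stays moved. The work goes in short steps, Python scripts to look and compute and a tool call to move; the robot and the scene stay as the last step left them, time stands still between calls to the robot, and variables do not carry over. Pictures are saved under pics/ and viewed, and the job is handed in when it is done.

Besides the shell and the picture viewer there is one more tool, called after ">>>" as name([rows], argument=value, ...), one row to a line, values as JSON. play_rows: Moves the arm, as the interface text tells. Its arguments: {"type":"object","properties":{"motion":{"type":"array"},"newtons":{"type":"number"}},"required":["motion"]}

```bash
ls; mkdir -p pics; python3 - <<'E'
from station import ctrl
import cv2, numpy as np, pickle
o=ctrl.get_obs(); print({k:np.round(v,3) for k,v in o.items()})
for n in ("side","top"):
    im=ctrl.get_image(n); pickle.dump(im,open(f'pics/{n}0.pkl','wb'))
    cv2.imwrite(f'pics/{n}0.png',im['color'][:,:,::-1]); print(n,im['mtx'],im['T'].round(3), im.keys())
E
```

```text
pics
{'t': np.float64(0.0), 'q': array([ 1.118,  0.053,  1.614, -0.   ,  1.476, -0.119]), 'dq': array([-0.002, -0.   , -0.   ,  0.   ,  0.001,  0.   ]), 'effort': array([-2.0000e-03, -3.9369e+01, -3.7017e+01, -0.0000e+00,  8.0000e-03,
       -0.0000e+00]), 'tool_pos': array([0.205, 0.59 , 0.23 ]), 'tool_rot': array([-5.220e-01, -3.097e+00,  3.000e-03]), 'contact_force': array([ 0.812,  0.041, -0.741]), 'wrist_torque': array([ 0.011,  0.046, -0.004]), 'opening': np.float64(0.085)}
side [[437.51712268   0.         255.4801812 ]
 [  0.         437.51712268 185.74953265]
 [  0.           0.           1.        ]] [[ 0.888  0.161 -0.432  0.055]
 [-0.46   0.345 -0.818 -0.946]
 [ 0.017  0.925  0.38   0.518]
 [ 0.     0.     0.     1.   ]] dict_keys(['color', 'mtx', 'T'])
top [[353.92925138   0.         257.73571144]
 [  0.         353.92925138 193.17069902]
 [  0.           0.           1.        ]] [[-0.008  0.993 -0.114  0.446]
 [-1.    -0.01  -0.022 -0.012]
 [-0.023  0.114  0.993  1.037]
 [ 0.     0.     0.     1.   ]] dict_keys(['color', 'mtx', 'T'])
```

View pics/side0.png

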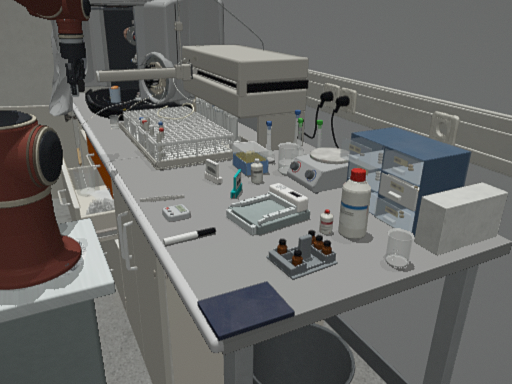

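View pics/top0.png

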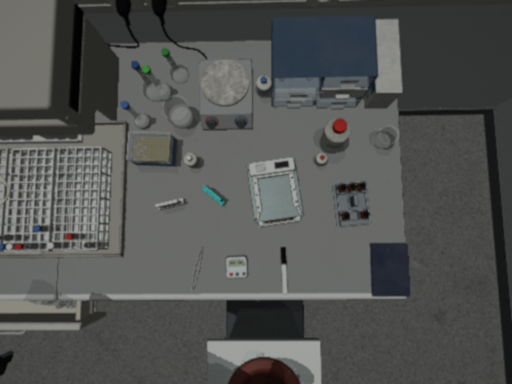

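The top view has the bay at (275,190) with its housing towards +x, the tray at (350,203), a white upright panel at (170,203) and a turquoise look-alike at (213,195). I'll zoom in on both.

```bash
cat > h.py <<'E'
import cv2, numpy as np, pickle
def load(n): return pickle.load(open(f'pics/{n}.pkl','rb'))
def grab(n,tag):
    from station import ctrl
    im=ctrl.get_image(n); pickle.dump(im,open(f'pics/{tag}.pkl','wb')); return im
def crop(im,x0,y0,w,h,s,name):
    c=im['color'][y0:y0+h,x0:x0+w,::-1]
    c=cv2.resize(c,None,fx=s,fy=s,interpolation=cv2.INTER_CUBIC); 
    for k in range(0,w,10):
        cv2.putText(c,str(x0+k),(k*s,8),0,.3,(0,0,255),1); cv2.line(c,(k*s,10),(k*s,14),(0,0,255),1)
    for k in range(0,h,10):
        cv2.putText(c,str(y0+k),(0,k*s+4),0,.3,(0,0,255),1)
    cv2.imwrite(f'pics/{name}.png',c)
def ray(im,uv):
    K,T=im['mtx'],im['T']; uv=np.atleast_2d(np.array(uv,float))
    d=np.c_[(uv[:,0]-K[0,2])/K[0,0],-(uv[:,1]-K[1,2])/K[1,1],-np.ones(len(uv))]
    return T[:3,3],d@T[:3,:3].T
def onz(im,uv,z):
    o,d=ray(im,uv); return o+d*((z-o[2])/d[:,2])[:,None]
def proj(im,P):
    K,T=im['mtx'],im['T']; P=np.atleast_2d(np.array(P,float)); c=(P-T[:3,3])@T[:3,:3]
    return np.c_[K[0,0]*c[:,0]/-c[:,2]+K[0,2], K[1,1]*-c[:,1]/-c[:,2]+K[1,2]]
E
python3 - <<'E'
from h import *
t=load('top0');s=load('side0')
crop(t,235,145,145,95,5,'c1'); crop(t,145,140,90,80,7,'c2'); crop(s,195,150,150,130,5,'c3')
E
```

```text
(no output)
```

View pics/c1.png

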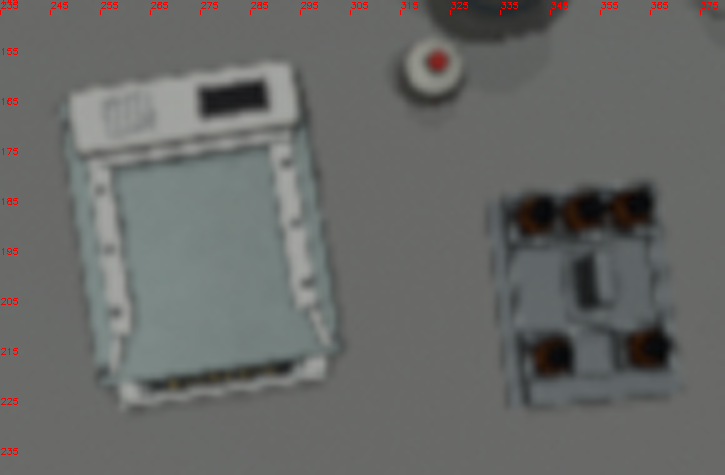

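View pics/c2.png

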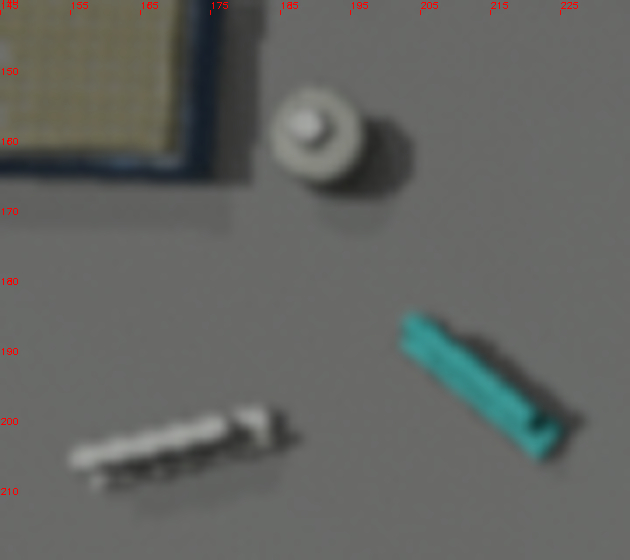

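View pics/c3.png

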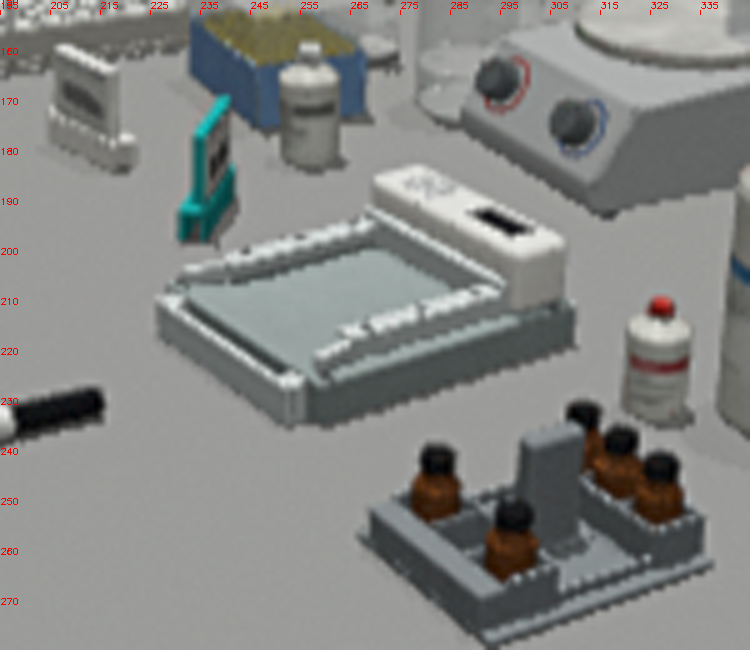

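The possible targets are the white holder at top (170,203) / side (210,167) and the turquoise copy at top (213,195) / side (235,175). I choose the white one. There is only one tray, at top (350,203), with its ledge towards -x. Next are close crops to measure from.

```bash
python3 - <<'E'
from h import *
t=load('top0');s=load('side0')
crop(t,245,155,65,75,8,'d1'); crop(t,325,175,60,60,10,'d2'); crop(s,195,150,50,50,12,'d3'); crop(t,145,190,55,30,14,'d4')
E
```

```text
(no output)
```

View pics/d1.png

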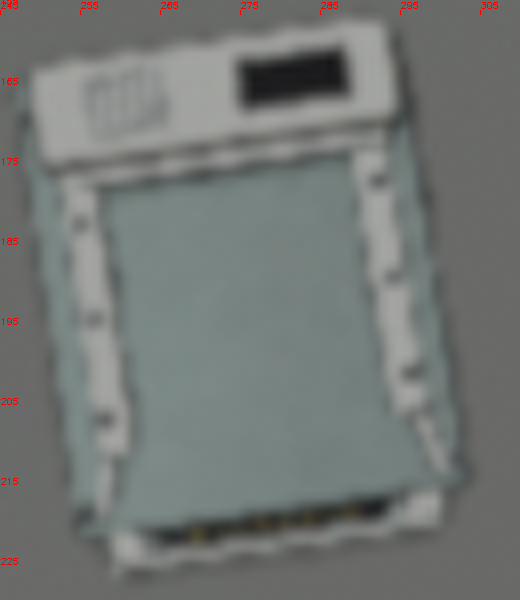

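View pics/d2.png

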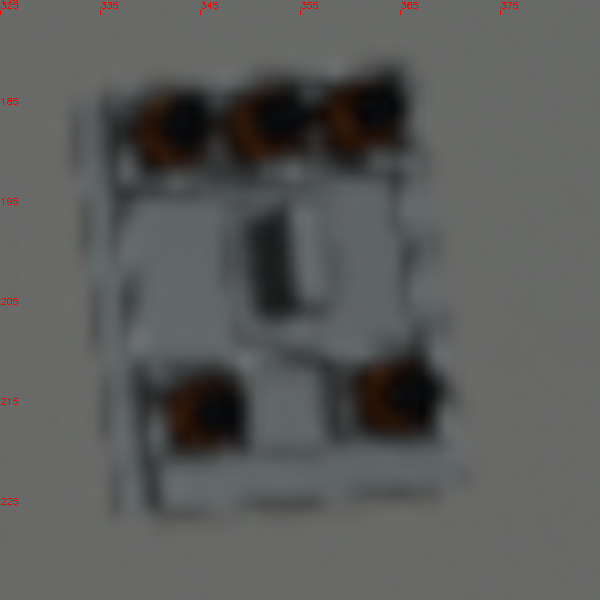

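View pics/d3.png

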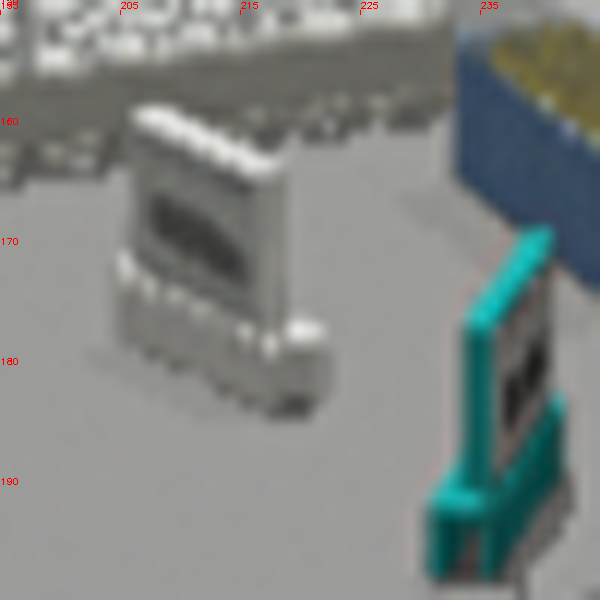

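View pics/d4.png

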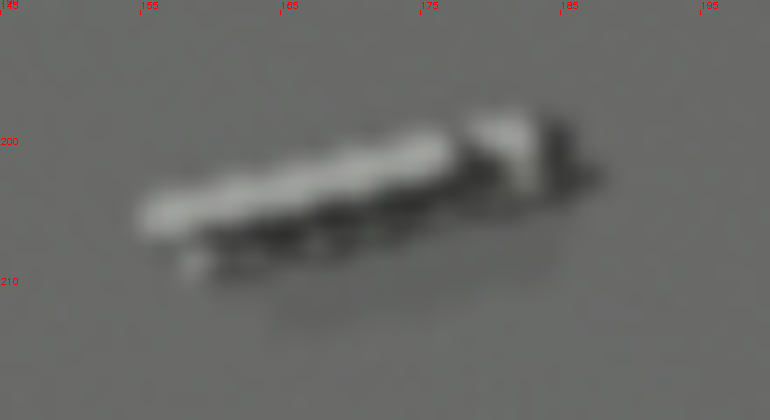

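```bash
cat > edge.py <<'E'
from h import *
from scipy.ndimage import map_coordinates
def edges(img,p0,p1,n,half=4,step=0.1,sign=1):
    """subpixel strongest gradient crossing along normal of segment p0-p1; returns fit line endpoints, pts"""
    p0,p1=np.array(p0,float),np.array(p1,float); d=(p1-p0)/np.linalg.norm(p1-p0); nrm=np.array([-d[1],d[0]])
    out=[]
    g=cv2.GaussianBlur(img.astype(np.float32),(0,0),0.7)
    s=np.arange(-half,half+1e-6,step)
    for a in np.linspace(0,1,n):
        c=p0+a*(p1-p0)+s[:,None]*nrm
        v=map_coordinates(g,[c[:,1],c[:,0]],order=3)
        gr=np.gradient(v,step)*sign; k=gr.argmax(); 
        w=np.clip(gr-0.5*gr[k],0,None); w[np.abs(s-s[k])>1.2]=0
        out.append(p0+a*(p1-p0)+(w@s/w.sum())*nrm)
    out=np.array(out,np.float32)
    vx,vy,x,y=cv2.fitLine(out,cv2.DIST_HUBER,0,.01,.01).ravel()
    L=np.array([x,y]);D=np.array([vx,vy])
    res=(out-L)@np.array([-vy,vx])
    q=lambda p:L+D*((p-L)@D)
    return q(p0),q(p1),np.abs(res).max()
E
python3 - <<'E'
from edge import *
t=load('top0');c=t['color'].astype(float); gray=c.mean(2); red=c[:,:,0]
f=lambda x,y,x0=245,y0=155,s=8:(x0+(x+.5)/s-.5,y0+(y+.5)/s-.5)
segs={'railL':((105,220),(125,430),37,gray),'railR':((360,190),(390,390),35,gray),
'stop':((115,183),(340,154),30,gray),'deckF':((150,525),(380,497),24,gray),'lipF':((125,572),(430,525),22,gray),
'houseFront':((55,168),(370,125),60,gray),'houseBack':((40,72),(385,22),60,gray),'houseL':((33,80),(45,160),60,gray),'houseR':((390,30),(402,110),60,gray)}
for k,(a,b,z,im) in segs.items():
    best=None
    for sg in (1,-1):
        p,q,r=edges(im,f(*a),f(*b),25,half=1.5,sign=sg)
        P=onz(t,[p,q],z/1000)
        dv=P[1]-P[0]
        print(k,sg,p.round(2),q.round(2),'res',round(r,2),P[:,:2].round(4).tolist(),'ang',round(np.degrees(np.arctan2(dv[1],dv[0])),2))
E
```

```text
railL 1 [256.72 182.2 ] [260.45 208.28] res 0.38 [[0.5921, 0.0132], [0.5174, 0.0032]] ang -172.37
railL -1 [259.19 181.97] [260.87 208.27] res 2.22 [[0.5927, 0.0062], [0.5174, 0.002]] ang -176.86
railR 1 [0. 0.] [0. 0.] res nan [[1.1713, 0.8043], [1.1713, 0.8043]] ang 0.0
railR -1 [289.5  178.32] [293.42 203.3 ] res 0.46 [[0.6025, -0.0805], [0.5308, -0.0904]] ang -172.21
stop 1 [259.12 178.81] [287.22 175.  ] res 0.05 [[0.6029, 0.0064], [0.613, -0.0745]] ang -82.86
stop -1 [258.91 177.22] [286.97 173.16] res 0.14 [[0.6075, 0.007], [0.6184, -0.0739]] ang -82.33
deckF 1 [0. 0.] [0. 0.] res nan [[1.1793, 0.8132], [1.1793, 0.8132]] ang 0.0
deckF -1 [263.36 220.5 ] [292.01 216.32] res 0.45 [[0.4833, -0.0046], [0.4945, -0.0865]] ang -82.21
lipF 1 [0. 0.] [0. 0.] res nan [[1.1808, 0.8149], [1.1808, 0.8149]] ang 0.0
lipF -1 [260.18 225.99] [298.35 220.44] res 0.66 [[0.4678, 0.0047], [0.4827, -0.1045]] ang -82.25
houseFront 1 [251.6  176.65] [290.9  170.78] res 0.39 [[0.6046, 0.0268], [0.6199, -0.0831]] ang -82.07
houseFront -1 [251.31 174.7 ] [290.66 169.1 ] res 0.13 [[0.6101, 0.0276], [0.6247, -0.0825]] ang -82.48
houseBack 1 [249.48 162.99] [292.58 156.58] res 0.43 [[0.6435, 0.0326], [0.6602, -0.0886]] ang -82.13
houseBack -1 [0. 0.] [0. 0.] res nan [[1.1532, 0.7839], [1.1532, 0.7839]] ang 0.0
houseL 1 [0. 0.] [0. 0.] res nan [[1.1532, 0.7839], [1.1532, 0.7839]] ang 0.0
houseL -1 [248.31 164.63] [250.04 174.59] res 0.44 [[0.6388, 0.0359], [0.6105, 0.0312]] ang -170.57
houseR 1 [292.64 158.42] [294.24 168.4 ] res 0.24 [[0.655, -0.0886], [0.6265, -0.0926]] ang -172.14
houseR -1 [294.71 158.1 ] [296.21 168.1 ] res 0.04 [[0.6558, -0.0945], [0.6273, -0.0981]] ang -172.75edge.py:14: RuntimeWarning: invalid value encountered in scalar divide
  out.append(p0+a*(p1-p0)+(w@s/w.sum())*nrm)
```

```bash
python3 - <<'E'
from edge import *
t=load('top0');s=load('side0')
y=np.radians(7.7);R=np.array([[np.cos(y),-np.sin(y),0],[np.sin(y),np.cos(y),0],[0,0,1]]);O=np.array([.484,-.0496,0])
pts=np.array([[4.5,48,24],[4.5,-48,24],[-8.5,48,22],[-8.5,-48,22],[32,46,37],[32,-46,37],[127,46,37],[127,-46,37],[127.5,46,24],[127.5,-46,24],[172.5,70,0],[172.5,-70,0],[-8.5,70,0],[-8.5,-70,0],[-8.5,0,0]])/1000
P=pts@R.T+O
for im,n,b in ((t,'e_t',(245,155,65,75,8)),(s,'e_s',(220,180,95,60,8))):
    x0,y0,w,h,sc=b
    c=cv2.resize(im['color'][y0:y0+h,x0:x0+w,::-1],None,fx=sc,fy=sc,interpolation=cv2.INTER_CUBIC)
    for p in proj(im,P):
        q=((p-[x0,y0]+.5)*sc-.5).astype(int); cv2.drawMarker(c,tuple(int(v) for v in q),(0,0,255),0,9,1)
    cv2.imwrite(f'pics/{n}.png',c)
crop(s,262,225,80,60,10,'e3')
E
```

```text
(no output)
```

View pics/e_t.png

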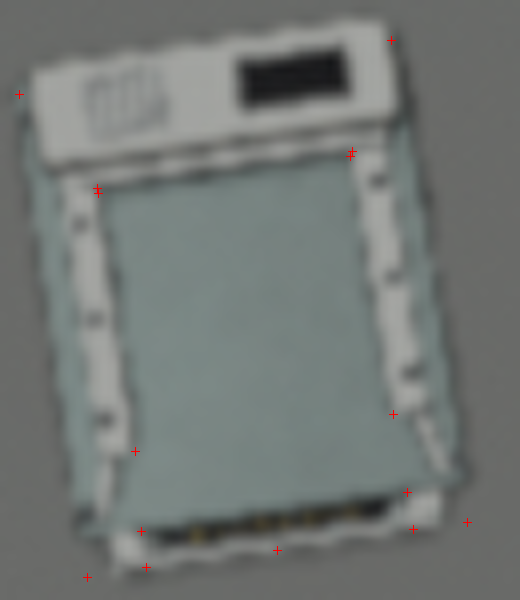

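View pics/e_s.png

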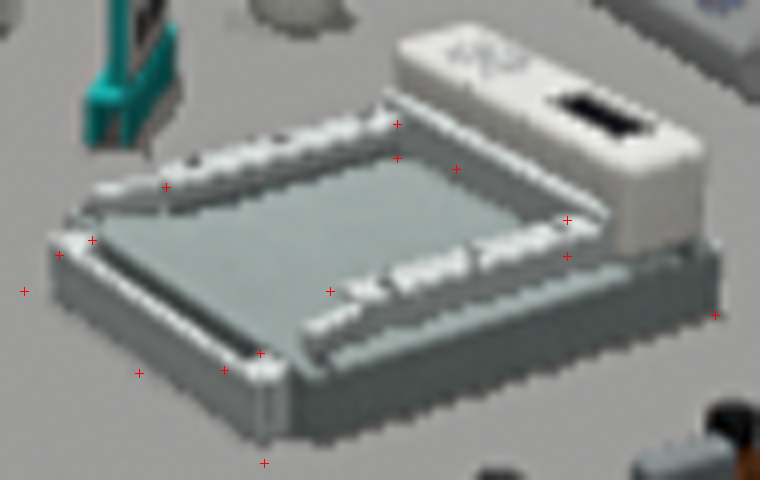

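View pics/e3.png

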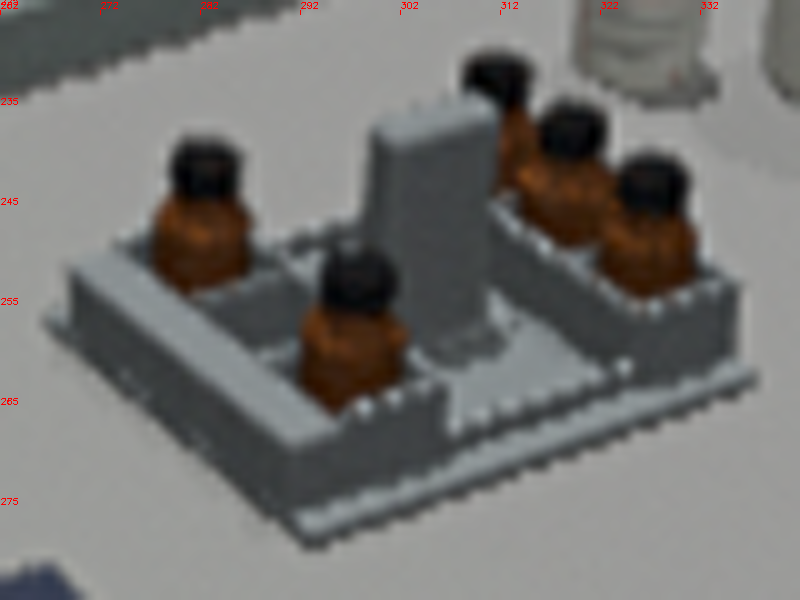

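```bash
python3 - <<'E'
from edge import *
t=load('top0');s=load('side0')
f=lambda x,y,x0=262,y0=225,sc=10:(x0+(x+.5)/sc-.5,y0+(y+.5)/sc-.5)
g=s['color'].astype(float).mean(2)
def show(im,gr,a,b,z,sg,f):
    p,q,r=edges(gr,f(*a),f(*b),25,half=1.5,sign=sg);P=onz(im,[p,q],z);d=P[1]-P[0]
    print(p.round(2),q.round(2),'res',round(r,2),P[:,:2].round(4).tolist(),'ang',round(np.degrees(np.arctan2(d[1],d[0])),2)); return P
print('side front bottom'); show(s,g,(70,348),(280,523),0,1,f)
print('side right bottom');
for sg in (1,-1): show(s,g,(330,545),(730,393),0,sg,f)
print('grip top', )
for n,p in {'fl':(375,130),'fr':(480,92) ,'nearL':(385,150),'nearR':(498,110)}.items(): print(n,onz(s,[f(*p)],.06).round(4))
f2=lambda x,y:(325+(x+.5)/10-.5,175+(y+.5)/10-.5)
gt=t['color'].astype(float).mean(2)
print('top ledge front'); 
for sg in (1,-1): show(t,gt,(170,508),(430,490),.022,sg,f2)
print('top left flange');
for sg in (1,-1): show(t,gt,(82,120),(112,500),.003,sg,f2)
print('top grip pts')
for n,p in {'topR_rear':(318,195),'topR_front':(328,300),'topL_rear':(285,203),'topL_front':(295,310)}.items(): print(n,onz(t,[f2(*p)],.06).round(4))
print('vials caps top')
for p in ((190,120),(283,112),(378,105),(218,408),(413,388)): print(onz(t,[f2(*p)],.049).round(4))
E
```

```text
side front bottom
[268.44 259.48] [289.3  277.15] res 0.24 [[0.4712, -0.2236], [0.477, -0.3022]] ang -85.76
side right bottom
[294.61 279.22] [334.83 264.62] res 0.24 [[0.4829, -0.3134], [0.5914, -0.305]] ang 4.44
[294.06 277.72] [334.16 262.79] res 0.06 [[0.4848, -0.3083], [0.5945, -0.2984]] ang 5.18
grip top
fl [[ 0.5247 -0.2591  0.06  ]]
fr [[ 0.5546 -0.2547  0.06  ]]
nearL [[ 0.5219 -0.2674  0.06  ]]
nearR [[ 0.5536 -0.2631  0.06  ]]
top ledge front
[341.66 226.68] [367.63 224.62] res 0.2 [[0.4639, -0.2268], [0.4691, -0.3004]] ang -85.95
[341.5  224.82] [367.45 222.46] res 0.32 [[0.4692, -0.2266], [0.4752, -0.3002]] ang -85.28
top left flange
[333.99 186.54] [334.28 224.56] res 2.55 [[0.5817, -0.2126], [0.4705, -0.2098]] ang 178.58
[0. 0.] [0. 0.] res nan [[1.1945, 0.8303], [1.1945, 0.8303]] ang 0.0
top grip pts
topR_rear [[ 0.5526 -0.2623  0.06  ]]
topR_front [[ 0.5235 -0.2639  0.06  ]]
topL_rear [[ 0.5505 -0.2531  0.06  ]]
topL_front [[ 0.5208 -0.2547  0.06  ]]
vials caps top
[[ 0.5753 -0.2303  0.049 ]]
[[ 0.5773 -0.2563  0.049 ]]
[[ 0.579  -0.2828  0.049 ]]
[[ 0.4946 -0.2352  0.049 ]]
[[ 0.4997 -0.2892  0.049 ]]edge.py:14: RuntimeWarning: invalid value encountered in scalar divide
  out.append(p0+a*(p1-p0)+(w@s/w.sum())*nrm)
```

```bash
cat > mv.py <<'E'
from h import *
from scipy.spatial.transform import Rotation as Ro
def d(pos,yaw_deg=None,pitch=None):
    """target TCP pos; yaw_deg: direction angle of tool x axis (tool z down)"""
    from station import ctrl
    o=ctrl.get_obs(); R=Ro.from_rotvec(o['tool_rot'])
    dp=R.inv().apply(np.array(pos)-o['tool_pos'])*100
    out=[round(v,2) for v in dp]
    if yaw_deg is not None:
        a=np.radians(yaw_deg); Rt=Ro.from_matrix(np.array([[np.cos(a),np.sin(a),0],[np.sin(a),-np.cos(a),0],[0,0,-1]]))
        out+=[round(v,2) for v in np.degrees((R.inv()*Rt).as_rotvec())]
    m=R.as_matrix()
    print('t',round(float(o['t']),2),'pos',o['tool_pos'].round(4),'yawx',round(float(np.degrees(np.arctan2(m[1,0],m[0,0]))),2),'z',m[:,2].round(3),'F',o['contact_force'].round(1),'open',round(float(o['opening']),4),'q6',o['q'].round(2)[5]); print('->',out); return out
E
python3 -c "
from mv import *
d((.538,-.260,.14),184.5)"
```

```text
t 0.1 pos [0.2045 0.59   0.2302] yawx 160.87 z [-0.001 -0.002 -1.   ] F [-0.8 -1.  -0.6] open 0.0855 q6 -0.12
-> [np.float64(-59.36), np.float64(-69.36), np.float64(9.14), np.float64(-0.1), np.float64(-0.03), np.float64(-23.63)]
```

>>> play_rows([
  [[-0.3,-20,-23,1,0,0,-8],[-0.3,-40,-46,3,0,0,-16],[-0.3,-59.4,-69.4,6,-0.1,0,-23.6],[-0.3,-59.4,-69.4,9.1,-0.1,0,-23.6],[-0.3,-59.4,-69.4,9.1,-0.1,0,-23.6],[-0.3,-59.4,-69.4,9.1,-0.1,0,-23.6],[-0.3,-59.4,-69.4,9.1,-0.1,0,-23.6],[-0.3,-59.4,-69.4,9.1,-0.1,0,-23.6],[-0.3,-59.4,-69.4,9.1,-0.1,0,-23.6],[-0.3,-59.4,-69.4,9.1,-0.1,0,-23.6],[-0.3,-59.4,-69.4,9.1,-0.1,0,-23.6],[-0.3,-59.4,-69.4,9.1,-0.1,0,-23.6],[-0.3,-59.4,-69.4,9.1,-0.1,0,-23.6],[-0.3,-59.4,-69.4,9.1,-0.1,0,-23.6],[-0.3,-59.4,-69.4,9.1,-0.1,0,-23.6],[-0.3,-59.4,-69.4,9.1,-0.1,0,-23.6],[-0.3,-59.4,-69.4,9.1,-0.1,0,-23.6],[-0.3,-59.4,-69.4,9.1,-0.1,0,-23.6]],
], newtons=60)

```text
t: 2.35
tool_pos: [0.538, -0.2592, 0.1404]
tool_rot: [0.125, -3.138, -0.0]
contact_force: [1.1, -0.5, -0.2]
opening: 0.0554
```

```bash
python3 - <<'E'
from mv import *
d((.538,-.260,.023),184.5)
t=grab('top','top1');s=grab('side','side1')
crop(t,310,160,80,80,7,'f1'); crop(s,250,170,100,120,5,'f2')
print(proj(s,[[.538,-.26,.14]]),proj(t,[[.538,-.26,.14]]))
E
```

```text
t 2.35 pos [ 0.538  -0.2592  0.1404] yawx -175.45 z [-0.001  0.    -1.   ] F [ 1.1 -0.5 -0.2] open 0.0554 q6 -2.22
-> [np.float64(0.0), np.float64(-0.09), np.float64(11.74), np.float64(0.02), np.float64(-0.04), np.float64(0.05)]
[[306.8056109  202.66615508]] [[363.68802649 196.26730084]]
```

View pics/f2.png

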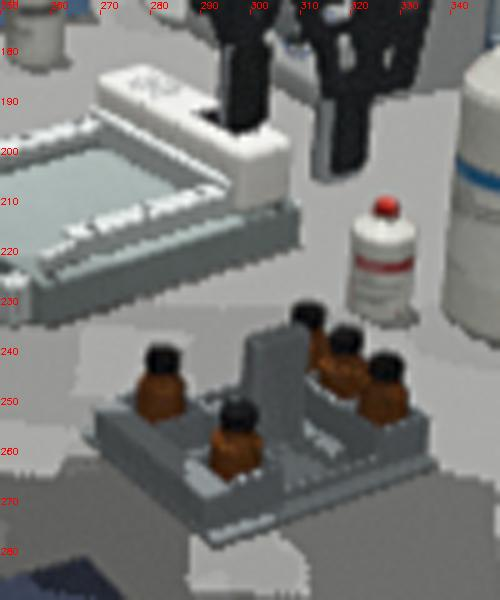

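View pics/f1.png

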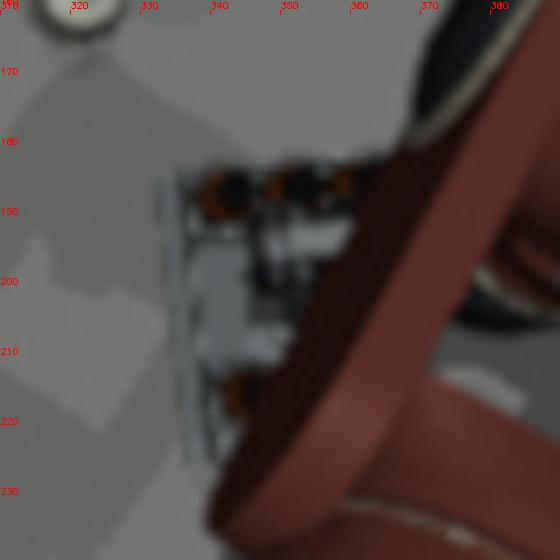

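The side view shows the fingertips at (297,196) and (317,205). They are centred on the projected TCP at (307,203) and line up with the grip plate, so I'm descending.

>>> play_rows([
  [[-0.3,0,-0.1,4,0,0,0],[-0.3,0,-0.1,8,0,0,0],[-0.3,0,-0.1,10.5,0,0,0],[-0.3,0,-0.1,11.7,0,0,0],[-0.3,0,-0.1,11.7,0,0,0],[0.8,0,-0.1,11.7,0,0,0],[0.8,0,-0.1,11.7,0,0,0],[0.8,0,-0.1,11.7,0,0,0],[0.8,0,-0.1,11.7,0,0,0],[0.8,0,-0.1,11.7,0,0,0],[0.8,0,-0.1,11.7,0,0,0]],
], newtons=60)

```text
t: 3.82
tool_pos: [0.5392, -0.2608, 0.0252]
tool_rot: [-0.125, 3.138, -0.002]
contact_force: [-0.6, 1.7, 5.5]
opening: 0.0117
```

```bash
python3 - <<'E'
from mv import *
d((.538,-.260,.023+.045),184.5)
s=grab('side','side2')
crop(s,250,170,100,120,5,'f2')
E
```

```text
t 3.83 pos [ 0.5392 -0.2608  0.0252] yawx -175.45 z [ 0.002 -0.001 -1.   ] F [-0.6  1.7  5.5] open 0.0117 q6 -2.22
-> [np.float64(0.11), np.float64(0.08), np.float64(-4.29), np.float64(-0.06), np.float64(0.09), np.float64(0.05)]
```

View pics/f2.png

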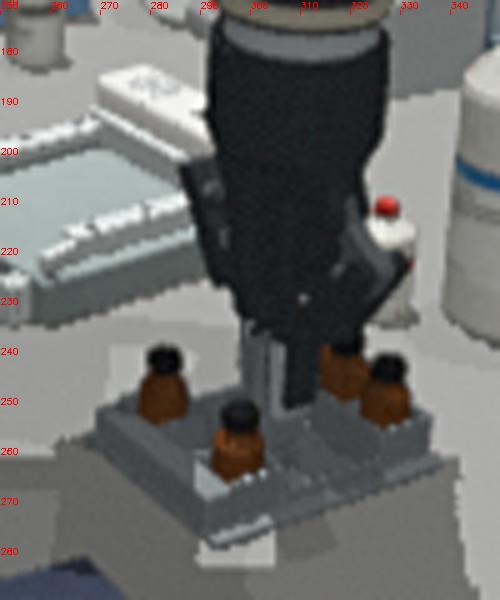

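Gripped: opening is 11.7 mm on a 12 mm plate. Lifting gently.

>>> play_rows([
  [[0.8,0,0,-0.5,0,0,0],[0.8,0,0,-1.5,0,0,0],[0.8,0,0,-2.7,0,0,0],[0.8,0,0,-3.8,0,0,0],[0.8,0,0,-4.5,0,0,0],[0.8,0,0,-4.8,0,0,0],[0.8,0,0,-4.8,0,0,0],[0.8,0,0,-4.8,0,0,0]],
], newtons=80)

```text
t: 4.88
tool_pos: [0.5388, -0.2605, 0.0726]
tool_rot: [-0.125, 3.138, -0.001]
contact_force: [-0.3, 0.2, -3.6]
opening: 0.0109
```

```bash
python3 - <<'E'
from mv import *
d((.4444,-.0550,.0252+.045),187.7)
s=grab('side','side3');t=grab('top','top3')
crop(s,250,170,100,120,5,'f2')
E
```

```text
t 4.88 pos [ 0.5388 -0.2605  0.0726] yawx -175.45 z [ 0.001 -0.    -1.   ] F [-0.3  0.2 -3.6] open 0.0109 q6 -2.22
-> [np.float64(7.78), np.float64(21.24), np.float64(0.23), np.float64(-0.03), np.float64(0.05), np.float64(-3.15)]
```

View pics/f2.png

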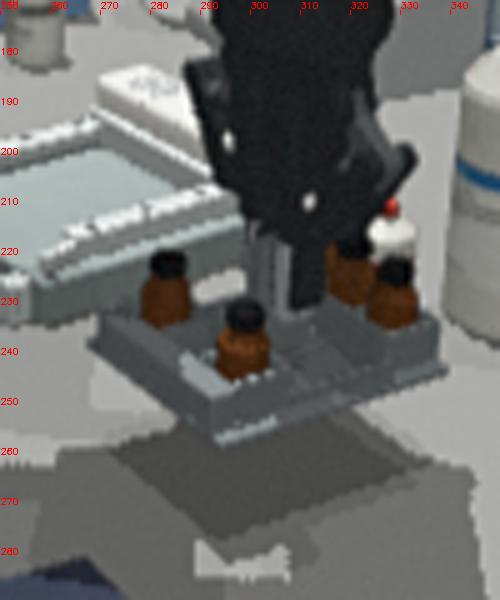

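>>> play_rows([
  [[0.8,1,0,0,0,0,0],[0.8,3,0,0,0,0,0],[0.8,5,1,0,0,0,-0.5],[0.8,7,3,0.2,0,0,-1],[0.8,7.8,6,0.2,0,0,-1.5],[0.8,7.8,9,0.2,0,0,-2],[0.8,7.8,12,0.2,0,0,-2.5],[0.8,7.8,15,0.2,0,0,-3.15],[0.8,7.8,18,0.2,0,0,-3.15],[0.8,7.8,20,0.2,0,0,-3.15],[0.8,7.8,21.2,0.2,0,0,-3.15],[0.8,7.8,21.2,0.2,0,0,-3.15],[0.8,7.8,21.2,0.2,0,0,-3.15],[0.8,7.8,21.2,0.2,0,0,-3.15]],
])

```text
t: 6.72
tool_pos: [0.4443, -0.056, 0.0705]
tool_rot: [-0.209, 3.134, -0.001]
contact_force: [-0.1, 1.0, -3.0]
opening: 0.0113
```

```bash
python3 - <<'E'
from mv import *
d((.4444,-.0550,.0252+.026),187.7)
s=grab('side','side4');t=grab('top','top4')
crop(s,200,150,120,115,6,'f2');crop(t,240,150,80,90,6,'f1')
E
```

```text
t 6.72 pos [ 0.4443 -0.056   0.0705] yawx -172.35 z [ 0.001 -0.001 -1.   ] F [-0.1  1.  -3. ] open 0.0113 q6 -2.0
-> [np.float64(-0.02), np.float64(0.1), np.float64(1.93), np.float64(-0.04), np.float64(0.04), np.float64(-0.05)]
```

View pics/f2.png

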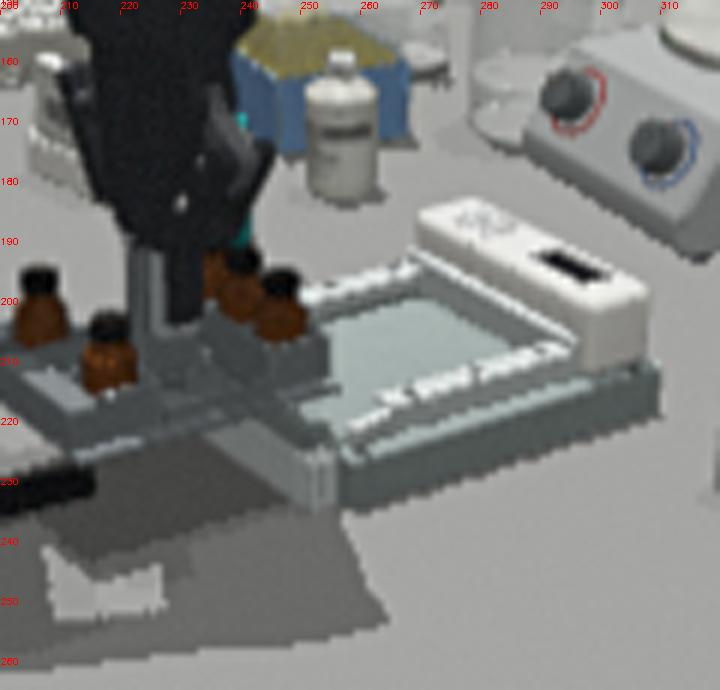

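View pics/f1.png

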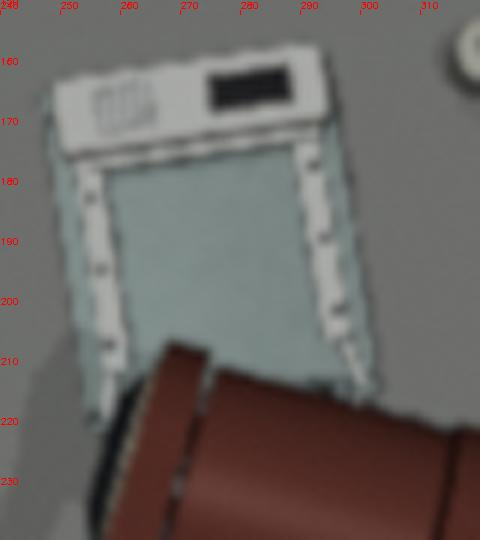

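```bash
python3 - <<'E'
from mv import *
s=load('side4')
y=np.radians(7.65);R=np.array([[np.cos(y),-np.sin(y)],[np.sin(y),np.cos(y)]])
for c in ((55,-50),(-67,-50)):
    p=np.r_[np.array([.4443,-.056])+R@np.array(c)/1000,.0453]; print(p.round(4),proj(s,p))
print(onz(s,[(255.7,214.2),(212,226.5)],.0453))
s=load('side3'); y=np.radians(4.55);R=np.array([[np.cos(y),-np.sin(y)],[np.sin(y),np.cos(y)]])
for c in ((55,-50),(-67,-50)):
    p=np.r_[np.array([.5388,-.2605])+R@np.array(c)/1000,.0474]; print(p.round(4),proj(s,p))
E
```

```text
[ 0.5055 -0.0982  0.0453] [[256.36732756 215.40365406]]
[ 0.3846 -0.1145  0.0453] [[212.8191489  228.27482703]]
[[ 0.50706734 -0.09161406  0.0453    ]
 [ 0.38615572 -0.10558455  0.0453    ]]
[ 0.5976 -0.306   0.0474] [[339.38681178 245.19038919]]
[ 0.476  -0.3157  0.0474] [[293.47682483 260.72068785]]
```

Tray corners in the side view match the projections to about 1.5 px, so it hangs level. Lowering and starting the slide.

>>> play_rows([
  [[0.8,0,0.1,0.8,0,0,0],[0.8,0,0.1,1.6,0,0,0],[0.8,0,0.1,1.9,0,0,0],[0.8,0,0.1,1.9,0,0,0],[0.8,-0.8,0.1,1.9,0,0,0],[0.8,-1.6,0.1,1.9,0,0,0],[0.8,-2.4,0.1,1.9,0,0,0],[0.8,-3.2,0.1,1.9,0,0,0],[0.8,-4,0.1,1.9,0,0,0],[0.8,-4,0.1,1.9,0,0,0]],
])

```text
t: 8.07
tool_pos: [0.4845, -0.0495, 0.0516]
tool_rot: [-0.21, 3.134, -0.001]
contact_force: [-0.7, 0.0, -2.8]
opening: 0.0106
```

```bash
python3 - <<'E'
from mv import *
d((.5558,-.0399,.0252+.0245),187.7)
s=grab('side','side5');t=grab('top','top5')
crop(s,200,150,120,115,6,'f2');crop(t,240,150,80,90,6,'f1')
E
```

```text
t 8.07 pos [ 0.4845 -0.0495  0.0516] yawx -172.33 z [ 0.001 -0.001 -1.   ] F [-0.7  0.  -2.8] open 0.0106 q6 -1.96
-> [np.float64(-7.2), np.float64(0.0), np.float64(0.2), np.float64(-0.04), np.float64(0.05), np.float64(-0.03)]
```

View pics/f2.png

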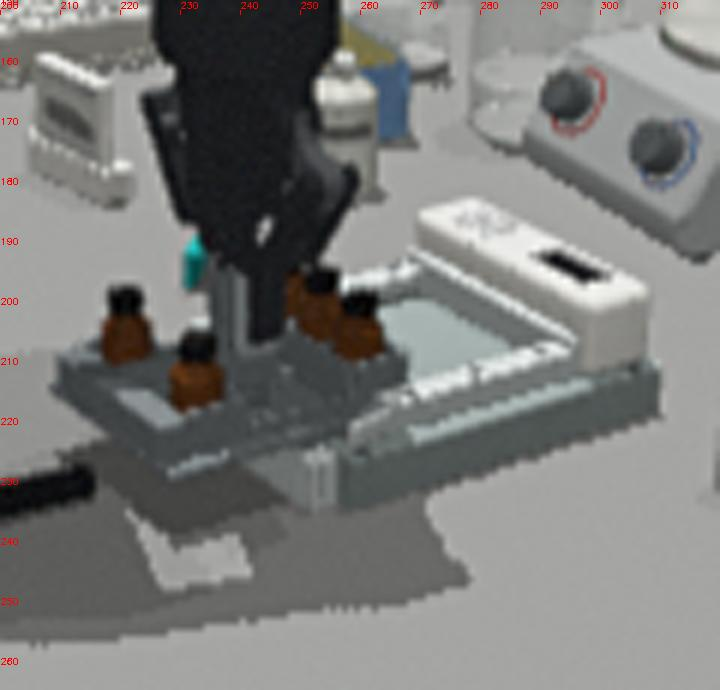

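View pics/f1.png

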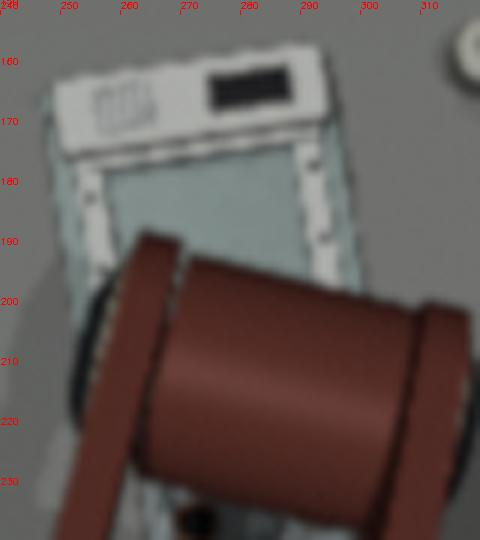

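No contact so far. The flange's rear end is running in behind the right rail, so I'm continuing.

>>> play_rows([
  [[0.8,-0.8,0,0.1,0,0,0],[0.8,-1.6,0,0.1,0,0,0],[0.8,-2.4,0,0.1,0,0,0],[0.8,-3.2,0,0.1,0,0,0],[0.8,-4,0,0.1,0,0,0],[0.8,-4.8,0,0.1,0,0,0],[0.8,-5.6,0,0.1,0,0,0],[0.8,-6.2,0,0.1,0,0,0],[0.8,-6.5,0,0.1,0,0,0],[0.8,-6.5,0,0.1,0,0,0]],
])

```text
t: 9.43
tool_pos: [0.5482, -0.0408, 0.0503]
tool_rot: [-0.21, 3.135, -0.001]
contact_force: [0.2, -0.6, -3.7]
opening: 0.0113
```

```bash
python3 - <<'E'
from mv import *
d((.5558,-.0399,.0252+.024),187.7)
s=grab('side','side6')
crop(s,200,150,120,115,6,'f2')
E
```

```text
t 9.43 pos [ 0.5482 -0.0408  0.0503] yawx -172.34 z [ 0. -0. -1.] F [ 0.2 -0.6 -3.7] open 0.0113 q6 -1.91
-> [np.float64(-0.76), np.float64(-0.01), np.float64(0.11), np.float64(-0.03), np.float64(-0.0), np.float64(-0.04)]
```

View pics/f2.png

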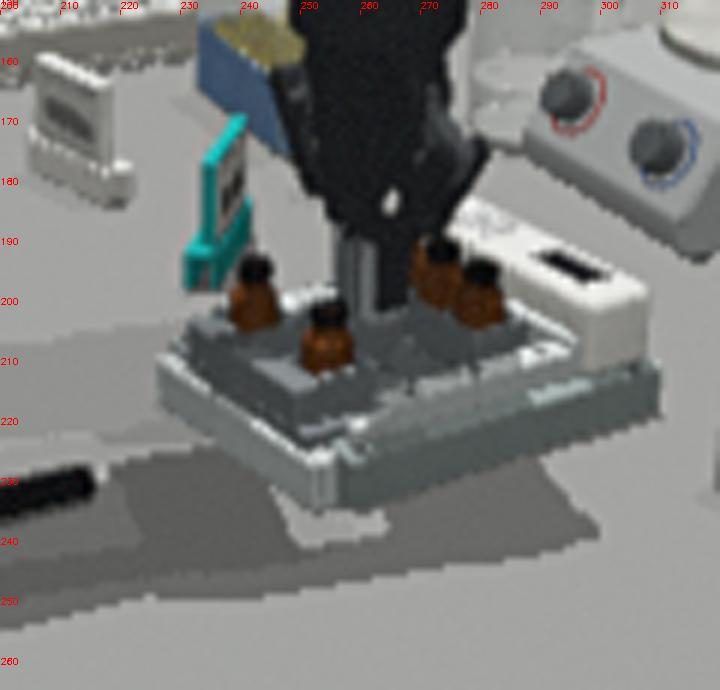

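>>> play_rows([
  [[0.8,-0.3,0,0.1,0,0,0],[0.8,-0.6,0,0.1,0,0,0],[0.8,-0.8,0,0.15,0,0,0],[0.8,-1.0,0,0.15,0,0,0],[0.8,-1.1,0,0.15,0,0,0],[0.8,-1.1,0,0.15,0,0,0],[0.8,-1.1,0,0.15,0,0,0]],
])

```text
t: 10.35
tool_pos: [0.5586, -0.0396, 0.0492]
tool_rot: [0.21, -3.133, 0.001]
contact_force: [-5.8, -1.4, 4.2]
opening: 0.0107
```

```bash
python3 - <<'E'
from mv import *
d((.5558,-.0399,.0252+.024),187.7)
s=grab('side','side7')
crop(s,220,180,95,60,8,'f2')
E
```

```text
t 10.35 pos [ 0.5586 -0.0396  0.0492] yawx -172.32 z [-0.001 -0.001 -1.   ] F [-5.8 -1.4  4.2] open 0.0107 q6 -1.91
-> [np.float64(0.29), np.float64(0.01), np.float64(0.0), np.float64(-0.04), np.float64(-0.07), np.float64(-0.02)]
```

View pics/f2.png

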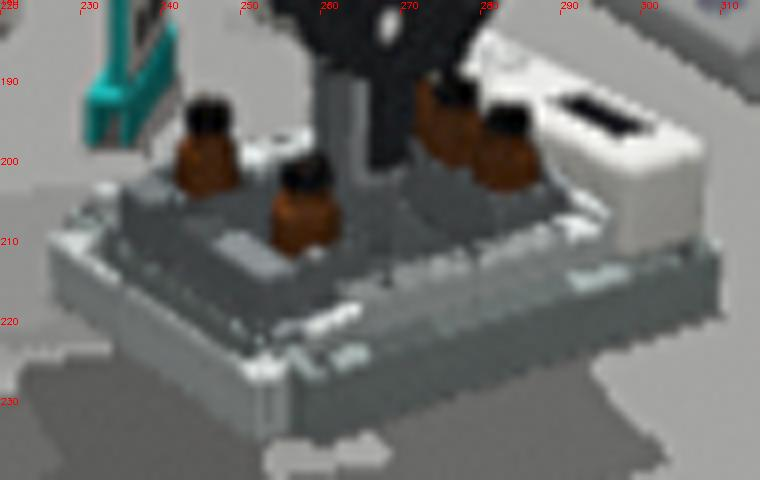

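5.8 N of resistance now. I'll push a little further to confirm it is the stop.

>>> play_rows([
  [[0.8,-0.2,0,0,0,0,0],[0.8,-0.3,0,0,0,0,0],[0.8,-0.4,0,0,0,0,0],[0.8,-0.4,0,0,0,0,0]],
])

```text
t: 10.9
tool_pos: [0.5588, -0.0397, 0.0497]
tool_rot: [0.211, -3.122, 0.002]
contact_force: [-20.6, -3.2, 15.1]
opening: 0.011
```

```bash
python3 - <<'E'
from mv import *
d((.5558,-.0399,.0252+.024),187.7)
E
```

```text
t 10.9 pos [ 0.5588 -0.0397  0.0497] yawx -172.27 z [-0.012 -0.002 -1.   ] F [-20.6  -3.2  15.1] open 0.011 q6 -1.91
-> [np.float64(0.3), np.float64(0.02), np.float64(0.05), np.float64(-0.03), np.float64(-0.7), np.float64(0.04)]
```

It didn't move under 20 N, so the tray is on the back stop. Relaxing, releasing and lifting.

>>> play_rows([
  [[0.8,0,0,0,0,-0.6,0],[0.8,0,0,0,0,-0.6,0],[0.3,0,0,0,0,-0.6,0],[-0.1,0,0,0,0,-0.6,0],[-0.3,0,0,0,0,-0.6,0],[-0.3,0,0,0,0,-0.6,0],[-0.3,0,0,0,0,-0.6,0],[-0.3,0,0,-1,0,-0.6,0],[-0.3,0,0,-3,0,-0.6,0],[-0.3,0,0,-6,0,-0.6,0],[-0.3,0,0,-10,0,-0.6,0],[-0.3,0,0,-14,0,-0.6,0],[-0.3,0,0,-14,0,-0.6,0],[-0.3,0,0,-14,0,-0.6,0]],
])

```text
t: 12.65
tool_pos: [0.5606, -0.0394, 0.1905]
tool_rot: [0.212, -3.134, 0.001]
contact_force: [-0.6, -0.8, -0.4]
opening: 0.0558
```

```bash
python3 - <<'E'
from mv import *
from edge import *
d((.5558,-.0399,.0252+.024),187.7)
s=grab('side','side8');t=grab('top','top8')
crop(s,220,180,95,60,8,'f2'); crop(t,140,150,170,90,4,'f1')
# holder panel top line
f=lambda x,y,x0=145,y0=190,sc=14:(x0+(x+.5)/sc-.5,y0+(y+.5)/sc-.5)
t0=load('top0');g=t0['color'].astype(float).mean(2)
for n,a,b in (('far',(160,195),(420,133)),('near',(160,240),(440,165))):
  for sg in (1,-1):
    p,q,r=edges(g,f(*a),f(*b),20,half=2,sign=sg);P=onz(t0,[p,q],.066);dd=P[1]-P[0]
    print(n,sg,p.round(2),q.round(2),round(r,2),P[:,:2].round(4).tolist(),np.degrees(np.arctan2(dd[1],dd[0])).round(2))
print('ends',onz(t0,[f(135,218),f(458,145)],.066).round(4))
E
```

```text
t 12.65 pos [ 0.5606 -0.0394  0.1905] yawx -172.26 z [-0.001 -0.001 -1.   ] F [-0.6 -0.8 -0.4] open 0.0558 q6 -1.91
-> [np.float64(0.47), np.float64(0.02), np.float64(14.13), np.float64(-0.05), np.float64(-0.04), np.float64(0.04)]
far 1 [155.95 203.4 ] [174.56 199.12] 0.12 [[0.5316, 0.2924], [0.543, 0.2407]] -77.56
far -1 [156.4  205.31] [174.98 200.91] 0.02 [[0.5263, 0.291], [0.538, 0.2395]] -77.19
near 1 [155.46 204.76] [175.5  199.53] 0.02 [[0.5279, 0.2936], [0.5419, 0.2381]] -75.85
near -1 [155.91 206.41] [176.12 202.03] 0.25 [[0.5233, 0.2923], [0.5349, 0.2362]] -78.29
ends [[0.5269 0.2972 0.066 ]
 [0.5408 0.2332 0.066 ]]
```

View pics/f2.png

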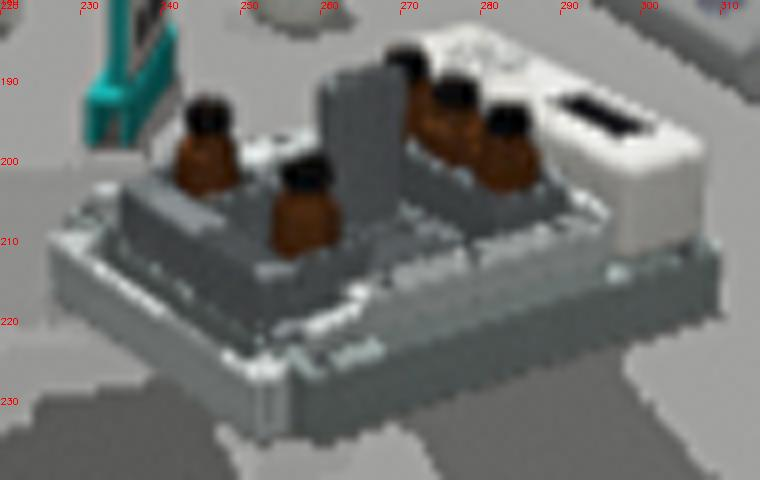

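View pics/f1.png

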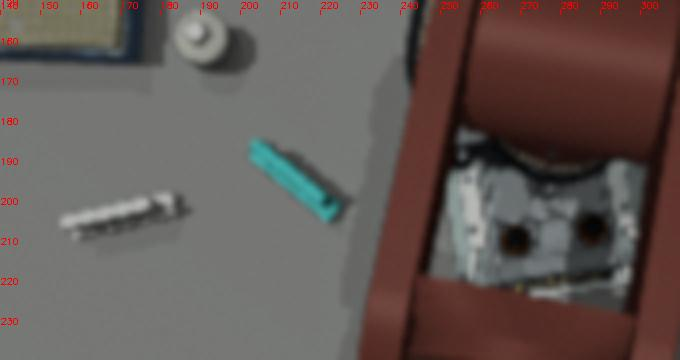

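The tray is home with all five vials standing, and the groove is clear again at top (262-293, 218). The fingers have to clear the 46 mm high ledge top at the end, so I'll grip the holder high across its thickness, with the tips about 43 mm above its underside. First a side-view check of the holder position.

```bash
python3 - <<'E'
from mv import *
s=load('side0')
f=lambda x,y,x0=195,y0=150,sc=12:(x0+(x+.5)/sc-.5,y0+(y+.5)/sc-.5)
for n,p in {'farL':(150,106),'farR':(287,158),'nearL':(130,120),'nearR':(266,178)}.items(): print(n,onz(s,[f(*p)],.066)[0,:2].round(4))
d((.5335,.2652,.14),102.3)
E
```

```text
farL [0.5332 0.2962]
farR [0.55   0.2427]
nearL [0.5242 0.2877]
nearR [0.5391 0.2307]
t 12.75 pos [ 0.5597 -0.0392  0.1886] yawx -172.27 z [-0.004 -0.    -1.   ] F [-0.7 -0.5 -0.7] open 0.0555 q6 -1.91
-> [np.float64(-1.51), np.float64(30.52), np.float64(4.86), np.float64(-0.15), np.float64(-0.18), np.float64(85.43)]
```

>>> play_rows([
  [[-0.2,-0.5,5,0,0,0,10],[-0.2,-1,10,0,0,0,20],[-0.2,-1.4,15,1,0,0,30],[-0.2,-1.4,20,2,0,0,40],[-0.2,-1.4,25,3,0,0,50],[-0.2,-1.4,30.5,4,0,0,60],[-0.2,-1.4,30.5,4.8,0,0,70],[-0.2,-1.4,30.5,4.8,0,0,80],[-0.2,-1.4,30.5,4.8,0,0,85.4],[-0.2,-1.4,30.5,4.8,0,0,85.4],[-0.2,-1.4,30.5,4.8,0,0,85.4],[-0.2,-1.4,30.5,4.8,0,0,85.4]],
])

```text
t: 14.25
tool_pos: [0.5322, 0.2647, 0.1403]
tool_rot: [-1.967, -2.445, 0.005]
contact_force: [-0.4, -0.5, 0.5]
opening: 0.0513
```

```bash
python3 - <<'E'
from mv import *
d((.5345,.265,.043),102.3)
s=grab('side','side9'); t=grab('top','top9')
crop(s,180,130,70,70,8,'f2'); crop(t,240,145,80,90,7,'f1')
E
```

```text
t 14.25 pos [0.5322 0.2647 0.1403] yawx 102.37 z [-0.004 -0.    -1.   ] F [-0.4 -0.5  0.5] open 0.0513 q6 0.12
-> [np.float64(-0.03), np.float64(0.27), np.float64(9.73), np.float64(-0.24), np.float64(-0.03), np.float64(0.07)]
```

View pics/f2.png

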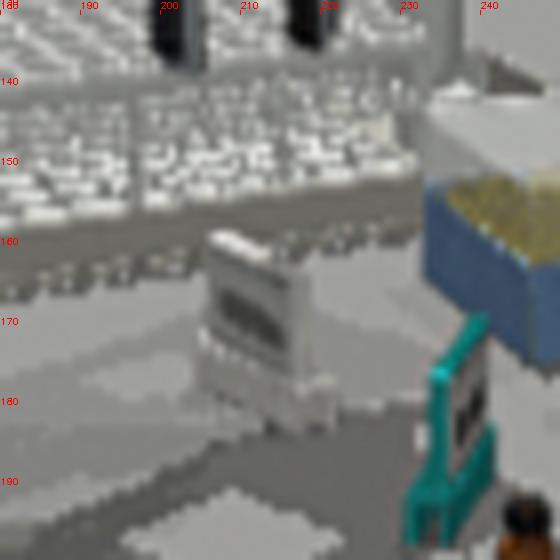

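View pics/f1.png

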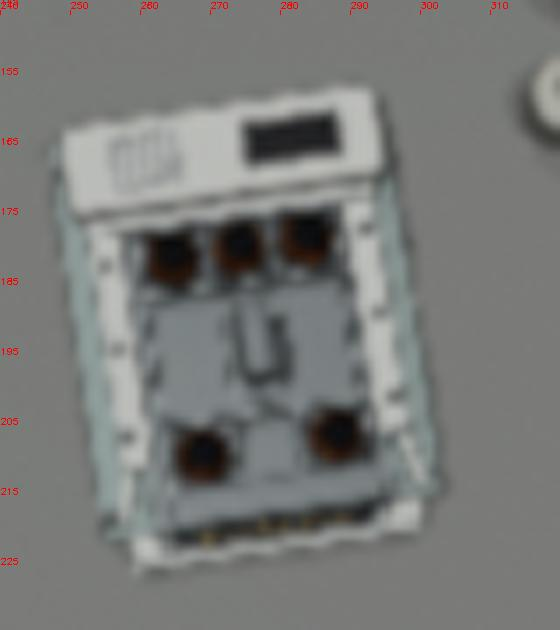

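The top view shows the tray fully home, with the groove contacts visible at (268-290, 220). The white holder's card faces -x. Descending on the holder.

>>> play_rows([
  [[-0.2,0,0.25,4,-0.2,0,0],[-0.2,0,0.25,7.5,-0.2,0,0],[-0.2,0,0.25,9.7,-0.2,0,0],[-0.2,0,0.25,9.7,-0.2,0,0],[-0.2,0,0.25,9.7,-0.2,0,0],[0.4,0,0.25,9.7,-0.2,0,0],[0.9,0,0.25,9.7,-0.2,0,0],[0.9,0,0.25,9.7,-0.2,0,0],[0.9,0,0.25,9.7,-0.2,0,0],[0.9,0,0.25,9.7,-0.2,0,0],[0.9,0,0.25,9.7,-0.2,0,0]],
], newtons=60)

```text
t: 15.72
tool_pos: [0.5352, 0.2656, 0.0447]
tool_rot: [1.969, 2.447, 0.002]
contact_force: [-0.5, -0.1, 5.8]
opening: 0.0067
```

```bash
python3 - <<'E'
from mv import *
d((.5345,.265,.103),102.3)
s=grab('side','side10')
crop(s,180,130,70,70,8,'f2')
E
```

```text
t 15.72 pos [0.5352 0.2656 0.0447] yawx 102.35 z [ 0.001  0.001 -1.   ] F [-0.5 -0.1  5.8] open 0.0067 q6 0.12
-> [np.float64(-0.04), np.float64(-0.07), np.float64(-5.83), np.float64(0.08), np.float64(-0.04), np.float64(0.05)]
```

View pics/f2.png

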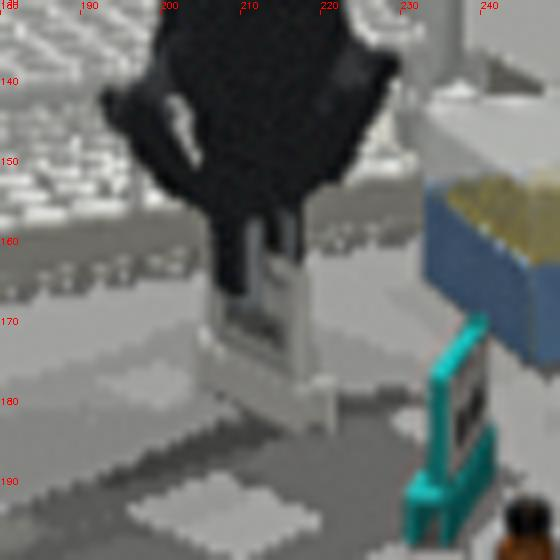

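Holder gripped. Lifting it clear and carrying it to above the groove.

>>> play_rows([
  [[0.9,0,0,-1,0,0,0],[0.9,0,0,-4,0,0,0],[0.9,0,0,-8,0,0,0],[0.9,0,0,-10,0,0,0],[0.9,0,0,-10,0,0,0]],
], newtons=80)

```text
t: 16.4
tool_pos: [0.536, 0.2658, 0.1464]
tool_rot: [1.968, 2.446, 0.007]
contact_force: [-0.5, -0.6, -1.3]
opening: 0.0065
```

```bash
python3 - <<'E'
from mv import *
d((.4771,-.0506,.135),97.7)
s=grab('side','side11')
crop(s,180,90,80,90,7,'f2')
E
```

```text
t 16.4 pos [0.536  0.2658 0.1464] yawx 102.36 z [ 0.004  0.002 -1.   ] F [-0.5 -0.6 -1.3] open 0.0065 q6 0.12
-> [np.float64(-29.65), np.float64(-12.54), np.float64(1.05), np.float64(0.27), np.float64(-0.08), np.float64(4.66)]
```

View pics/f2.png

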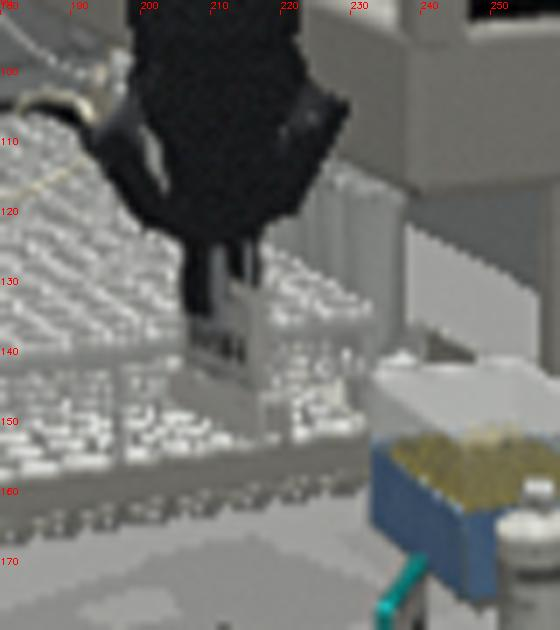

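>>> play_rows([
  [[0.9,-4,-2,0,0,0,1],[0.9,-9,-5,0,0,0,2],[0.9,-14,-8,0,0,0,3],[0.9,-19,-11,0,0,0,4],[0.9,-24,-12.5,0.5,0.2,0,4.7],[0.9,-28,-12.5,1,0.2,0,4.7],[0.9,-29.6,-12.5,1,0.2,0,4.7],[0.9,-29.6,-12.5,1,0.2,0,4.7],[0.9,-29.6,-12.5,1,0.2,0,4.7]],
])

```text
t: 17.58
tool_pos: [0.4759, -0.0493, 0.1335]
tool_rot: [-2.065, -2.364, 0.002]
contact_force: [0.3, 0.5, -0.9]
opening: 0.0062
```

```bash
python3 - <<'E'
from mv import *
d((.4771,-.0506,.0447+.045),97.7)
s=grab('side','side12');t=grab('top','top12')
crop(s,200,130,100,110,6,'f2');crop(t,235,150,80,90,6,'f1')
E
```

```text
t 17.57 pos [ 0.4759 -0.0493  0.1335] yawx 97.72 z [-0.003  0.001 -1.   ] F [ 0.3  0.5 -0.9] open 0.0062 q6 -0.39
-> [np.float64(-0.15), np.float64(0.11), np.float64(4.38), np.float64(-0.18), np.float64(-0.1), np.float64(0.02)]
```

View pics/f2.png

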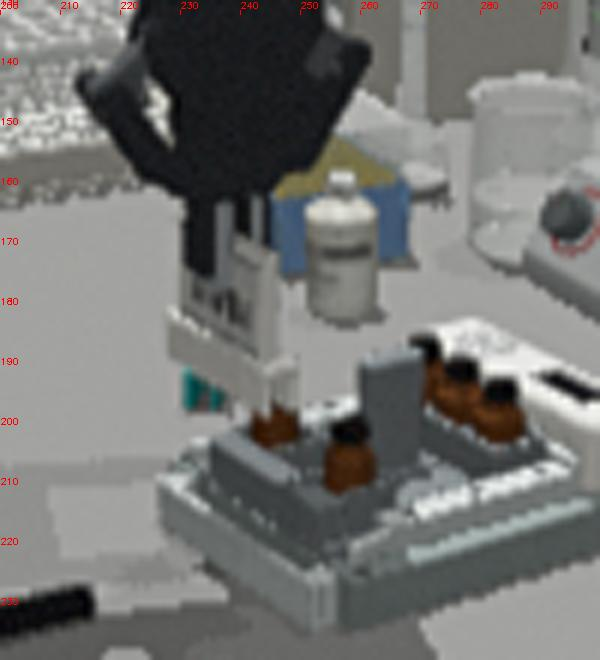

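View pics/f1.png

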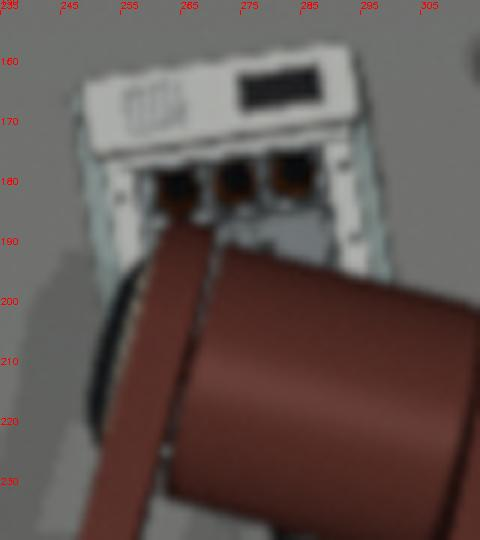

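>>> play_rows([
  [[0.9,-0.15,0.1,2,-0.2,-0.1,0],[0.9,-0.15,0.1,4,-0.2,-0.1,0],[0.9,-0.15,0.1,5.2,-0.2,-0.1,0],[0.9,-0.15,0.1,5.7,-0.2,-0.1,0],[0.9,-0.15,0.1,5.7,-0.2,-0.1,0],[0.9,-0.15,0.1,5.7,-0.2,-0.1,0]],
])

```text
t: 18.42
tool_pos: [0.4778, -0.0507, 0.0777]
tool_rot: [2.064, 2.365, 0.002]
contact_force: [-0.2, -0.2, -1.4]
opening: 0.0063
```

```bash
python3 - <<'E'
from mv import *
d((.4771,-.0506,.0447+.02),97.7)
s=grab('side','side13')
crop(s,218,165,60,72,8,'f2')
E
```

```text
t 18.43 pos [ 0.4778 -0.0507  0.0777] yawx 97.76 z [ 0.003 -0.001 -1.   ] F [-0.2 -0.2 -1.4] open 0.0063 q6 -0.4
-> [np.float64(0.02), np.float64(-0.07), np.float64(1.3), np.float64(0.14), np.float64(0.07), np.float64(0.06)]
```

View pics/f2.png

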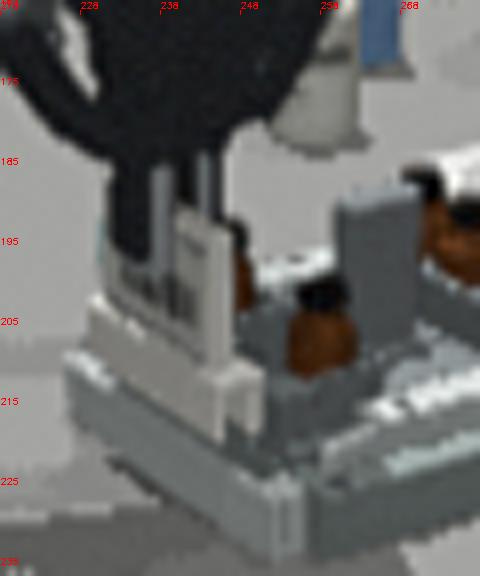

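```bash
python3 - <<'E'
from edge import *
s0=load('side0');s=load('side13');t0=load('top0');t9=load('top9')
g=s0['color'].astype(float).mean(2)
f=lambda x,y,x0=220,y0=180,sc=8:(x0+(x+.5)/sc-.5,y0+(y+.5)/sc-.5)
ux=np.array([.991,.134]);
crop(s0,220,200,45,40,14,'g1'); crop(s,225,195,40,40,14,'g2')
for n,a,b,z in (('lip centre line',(90,258),(235,358),.022),):
  for sg in (1,-1):
    p,q,r=edges(g,f(*a),f(*b),25,half=1.6,sign=sg);P=onz(s0,[p,q],z)
    print(n,sg,p.round(2),q.round(2),round(r,2),'u',(P[:,:2]@ux).round(4),P[:,:2].round(4).tolist())
y=np.radians(7.76);R=np.array([[np.cos(y),-np.sin(y)],[np.sin(y),np.cos(y)]])
for n,c in {'legFR':(-6,-38,-44.7),'legFL':(-6,38,-44.7),'legBR':(-3,-38,-44.7),'bladeFR':(6,-38,-44.7),'bladeBR':(11,-38,-44.7),'bridgeTopFR':(-6,-38,-23.7),'bridgeTopFL':(-6,38,-23.7),'bridgeTopBR':(11,-38,-23.7)}.items():
    p=np.r_[np.array([.4778,-.0507])+R@np.array(c[:2])/1000,.0777+c[2]/1000]; print(n,proj(s,p)[0].round(2), ((proj(s,p)[0]-[225,195]+.5)*14).round(0))
E
```

```text
lip centre line 1 [231.12 211.36] [249.3  223.79] 0.13 u [0.474  0.4739] [[0.4792, -0.0071], [0.4905, -0.0903]]
lip centre line -1 [230.08 212.88] [248.21 225.37] 0.04 u [0.4669 0.467 ] [[0.4731, -0.0142], [0.4843, -0.0967]]
legFR [244.2  220.67] [276. 366.]
legFL [227.75 209.43] [ 45. 209.]
legBR [245.23 220.36] [290. 362.]
bladeFR [248.27 219.45] [333. 349.]
bladeBR [249.95 218.95] [356. 342.]
bridgeTopFR [244.27 212.91] [277. 258.]
bridgeTopFL [227.69 201.99] [ 45. 105.]
bridgeTopBR [250.06 211.24] [358. 234.]
```

View pics/g1.png

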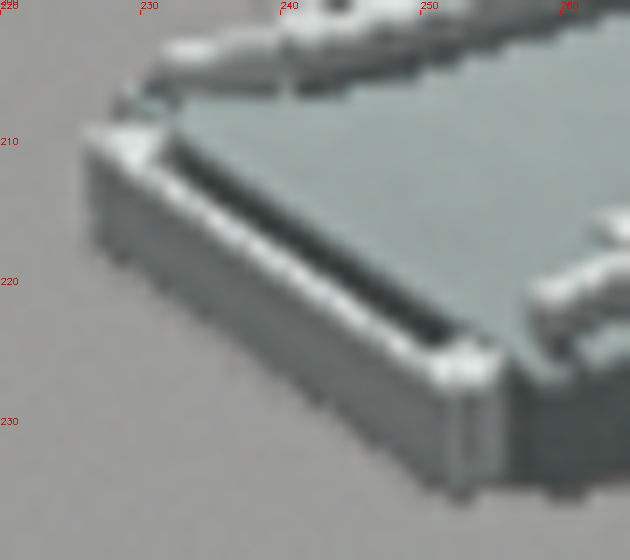

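View pics/g2.png

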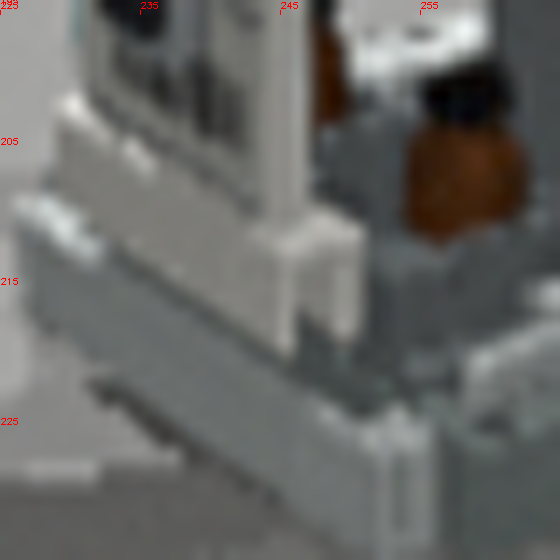

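The side view gives the groove centre at u≈0.474–0.476 after correcting for its bias, and the blade is at 0.475. I'll shift -0.7 mm and lower it to just above the contact bar.

>>> play_rows([
  [[0.9,0,-0.07,0,0,0,0],[0.9,0,-0.07,0.4,0,0,0],[0.9,0,-0.07,0.8,0,0,0],[0.9,0,-0.07,1.1,0,0,0],[0.9,0,-0.07,1.4,0,0,0],[0.9,0,-0.07,1.4,0,0,0]],
])

```text
t: 19.23
tool_pos: [0.4768, -0.0507, 0.0632]
tool_rot: [2.065, 2.365, 0.001]
contact_force: [-0.8, 0.4, -1.4]
opening: 0.0062
```

```bash
python3 - <<'E'
from mv import *
d((.4771,-.0506,.0447+.006),97.7)
s=grab('side','side14')
crop(s,218,165,60,72,8,'f2')
E
```

```text
t 19.23 pos [ 0.4768 -0.0507  0.0632] yawx 97.76 z [ 0.002 -0.001 -1.   ] F [-0.8  0.4 -1.4] open 0.0062 q6 -0.4
-> [np.float64(0.01), np.float64(0.03), np.float64(1.25), np.float64(0.1), np.float64(0.05), np.float64(0.06)]
```

View pics/f2.png

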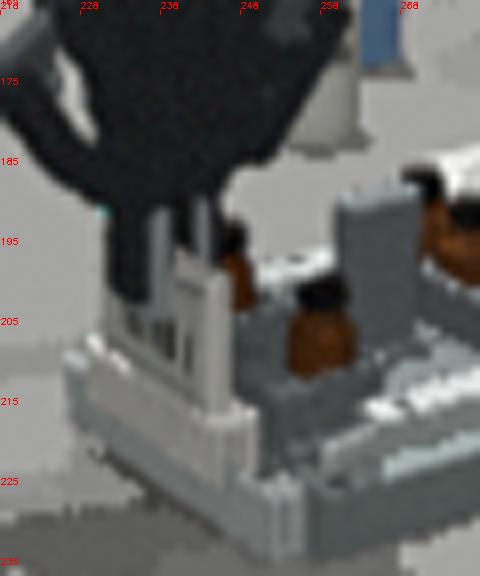

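The underside is at 18.5 mm, below the 22 mm lip top, with no contact force. So the blade is in the groove and the leg is in front of the lip. Pressing down.

>>> play_rows([
  [[0.9,0,0,0.4,0,0,0],[0.9,0,0,0.7,0,0,0],[0.9,0,0,1.0,0,0,0],[0.9,0,0,1.3,0,0,0],[0.9,0,0,1.5,0,0,0],[0.9,0,0,1.5,0,0,0]],
], newtons=100)

```text
t: 20.02
tool_pos: [0.4775, -0.0509, 0.0507]
tool_rot: [2.065, 2.366, 0.001]
contact_force: [-7.5, 1.3, 14.3]
opening: 0.006
```

```bash
python3 - <<'E'
from mv import *
d((.4771,-.0506,.0447+.006),97.7)
s=grab('side','side15')
crop(s,218,165,60,72,8,'f2')
E
```

```text
t 20.02 pos [ 0.4775 -0.0509  0.0507] yawx 97.77 z [ 0.001 -0.001 -1.   ] F [-7.5  1.3 14.3] open 0.006 q6 -0.4
-> [np.float64(0.03), np.float64(-0.04), np.float64(0.0), np.float64(0.08), np.float64(0.05), np.float64(0.07)]
```

View pics/f2.png

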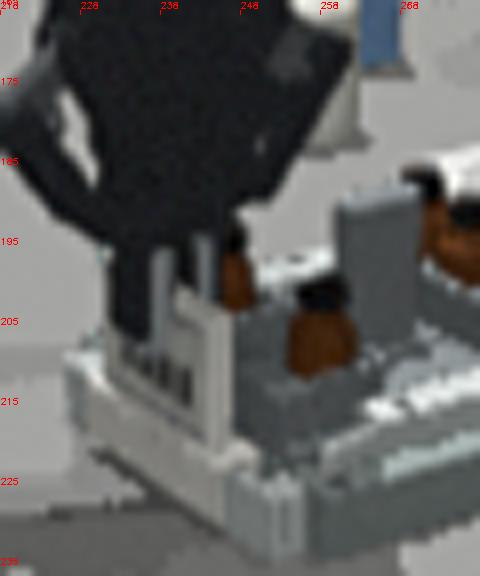

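>>> play_rows([
  [[0.9,0,-0.1,0.3,0,0,0],[0.9,0,-0.15,0.5,0,0,0],[0.9,0,-0.15,0.5,0,0,0],[0.9,0,-0.15,0.5,0,0,0]],
])

```text
t: 20.58
tool_pos: [0.4777, -0.0509, 0.0506]
tool_rot: [2.064, 2.366, 0.002]
contact_force: [-13.2, 4.8, 30.4]
opening: 0.0058
```

```bash
python3 - <<'E'
from mv import *
d((.4771,-.0506,.0447+.006),97.7)
s=grab('side','side16');t=grab('top','top16')
crop(s,218,165,60,72,8,'f2'); crop(t,120,120,250,110,3,'f1')
E
```

```text
t 20.57 pos [ 0.4777 -0.0509  0.0506] yawx 97.79 z [ 0.002  0.    -1.   ] F [-13.2   4.8  30.4] open 0.0058 q6 -0.4
-> [np.float64(0.04), np.float64(-0.05), np.float64(-0.01), np.float64(0.12), np.float64(0.01), np.float64(0.09)]
```

View pics/f2.png

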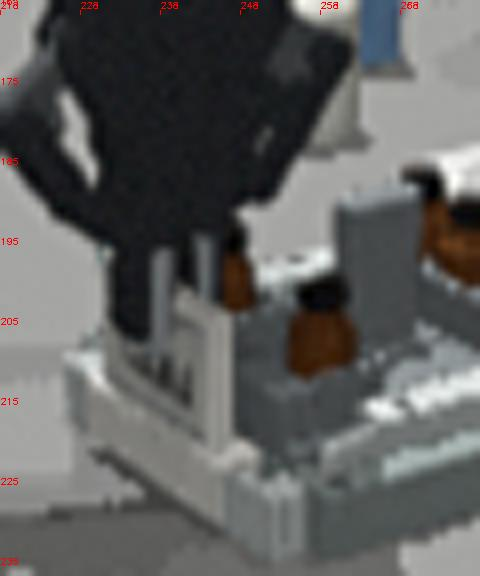

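View pics/f1.png

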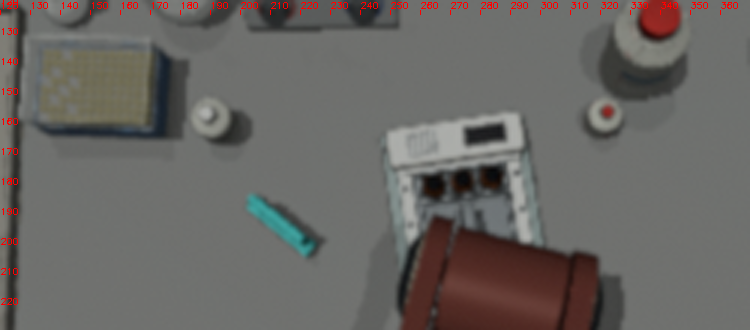

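A doubled push left z at 50.6 mm, which is the predicted home height, so it is seated hard on the lip. Easing the push to a moderate level.

>>> play_rows([
  [[0.9,0,-0.05,0.3,0,0,0],[0.9,0,-0.05,0.25,0,0,0],[0.9,0,-0.05,0.25,0,0,0],[0.9,0,-0.05,0.25,0,0,0],[0.9,0,-0.05,0.25,0,0,0],[0.9,0,-0.05,0.25,0,0,0]],
])

```text
t: 21.42
tool_pos: [0.4777, -0.0509, 0.0507]
tool_rot: [2.065, 2.367, 0.002]
contact_force: [-7.6, 2.3, 17.5]
opening: 0.0063
```

```bash
python3 - <<'E'
from mv import *
d((.4771,-.0506,.0447+.006),97.7)
s=grab('side','side17')
d((.4771,-.0506,.0447+.006),97.7)
crop(s,210,165,100,75,7,'f2')
E
```

```text
t 21.43 pos [ 0.4777 -0.0509  0.0507] yawx 97.8 z [ 0.001  0.    -1.   ] F [-7.6  2.3 17.5] open 0.0063 q6 -0.4
-> [np.float64(0.04), np.float64(-0.05), np.float64(0.0), np.float64(0.08), np.float64(-0.02), np.float64(0.1)]
t 21.48 pos [ 0.4777 -0.0509  0.0507] yawx 97.8 z [ 0.001  0.    -1.   ] F [-8.6  3.2 18.4] open 0.0062 q6 -0.4
-> [np.float64(0.04), np.float64(-0.05), np.float64(0.0), np.float64(0.08), np.float64(-0.02), np.float64(0.1)]
```

View pics/f2.png

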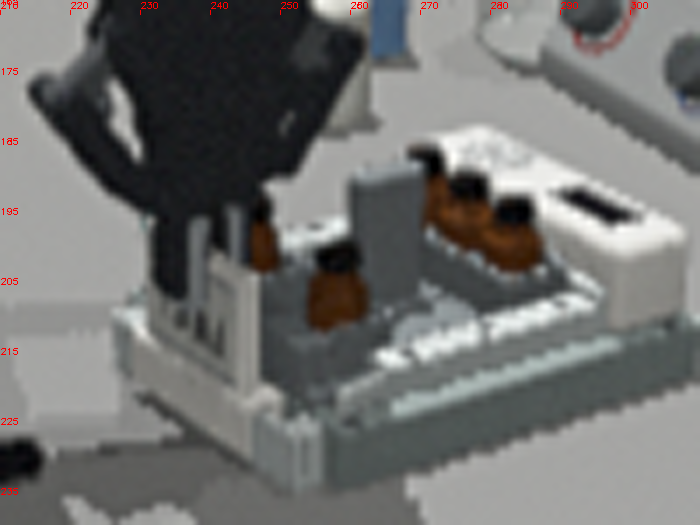

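Seated, label to the front, all five vials upright. One last check that it is centred along the groove.

```bash
python3 - <<'E'
from mv import *
s=load('side17'); crop(s,220,198,42,38,18,'g3')
vy=np.array([-.134,.991]);ux=np.array([.991,.134])
f=lambda x,y,x0,y0,sc:(x0+(x+.5)/sc-.5,y0+(y+.5)/sc-.5)
P=onz(s,[f(118,315,210,165,7),f(250,405,210,165,7)],.027)[:,:2]; print('holder v',P@vy,(P@vy).mean())
Q=onz(s,[f(88,135,220,200,14),f(440,375,220,200,14)],.022)[:,:2]; print('lip v',Q@vy,(Q@vy).mean())
E
```

```text
holder v [-0.0643803  -0.15181904] -0.10809967146604813
lip v [-0.05250091 -0.16847072] -0.11048581453188891
```

View pics/g3.png

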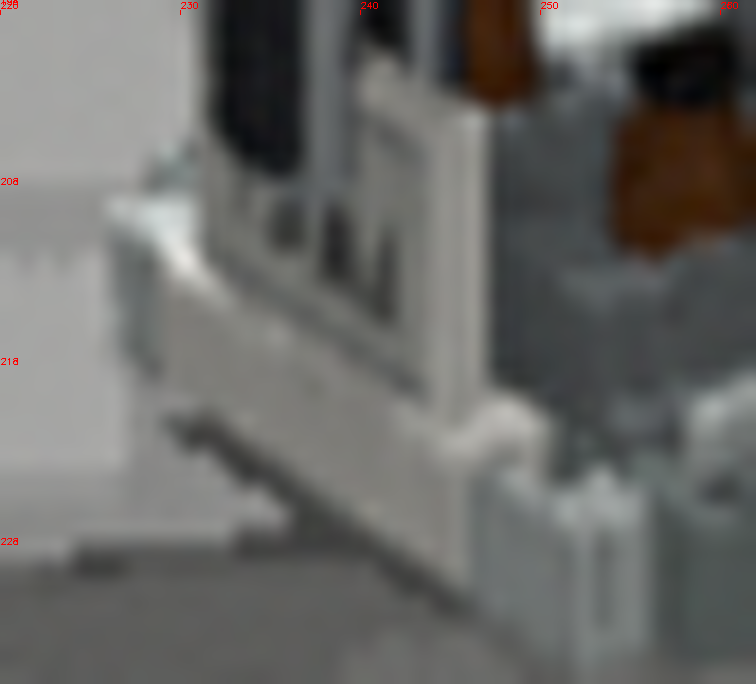

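The holder is within about 3 mm of centre (limit 13 mm), with its leg hanging in front of the lip. Handing in.

```bash
python3 -c "
from station import ctrl
print(ctrl.finish_job()); o=ctrl.get_obs(); print(o['t'],o['tool_pos'],o['contact_force'],o['opening'])"
```

```text
the job is handed in; nothing more can be done
None
the job is handed in; nothing more can be done
```

The tray is home in the bay and the white label holder is pressed home behind the lip, still held by the gripper. I handed the job in at about 21.5 s; the hand-in gives no verdict.

- **Tray:** I carried it by its grip, slid it under the rails, and pushed it against the back stop. A 20 N push no longer moved it. Pictures afterwards showed it home, ledge to the front, with all five vials standing.
- **Holder:** I gripped it high across the panel so the fingers cleared the tray ledge, lowered the blade into the groove and pressed it home.
    - The tool sat at z = 50.7 mm, the computed home height. About 30 N of push did not lower it further, and I left about 18 N on it.
    - The label faces the front and the panel stands upright. The holder is within about 3 mm of the middle of the groove; the limit is 13 mm.
- **Bystanders:** in the last top picture the two small bottles, the wash bottle and the tip box looked to be where they started.

Some checks were weak or disagreed:
- **Groove position:** estimates differed by up to 3 mm between the two cameras and the arm's contact point. The blade still went in without resistance.
- **Sideways force:** about 8 N remained at the end, probably friction on the lip.
- **Contact bar:** I could not read its travel directly, so I inferred it from the tool height and the hard stop.

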